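# Gather the loose hardware in the tote's cut corner and hold it there

### The job

Take the capped jar out of the small parts tote and stand it upright on the bench, clear of the tote. Then grip the tote by its stub handle and raise that end, tilting the tote towards the opposite, cut-off corner until all five loose nuts and standoffs have slid into that corner; finish still gripping the handle and holding the tote clearly tilted and steady, with the parts gathered there. Spill nothing, and leave the breadboard, multimeter and screwdriver where they lie.

Things in the scene. Friction and masses are not known exactly. Their poses are not given: they have to be found in the camera images.
- tote: Loose grey plastic tray, 0.2-0.45 kg: 150 mm square, walls 34 mm high, walls and floor 4 mm thick; one corner cut off by a 50 mm wide wall, a stub handle on the opposite corner. Origin: centre of the square's underside; z up; x along the diagonal to the handle: handle corner at x = +106 mm, side corners at y = +-106, cut wall's outer face at x = -81.
- tote_handle (a point): Grip point in the middle of the stub handle: a fin 14 mm thick (along tote y), sticking out 48 mm from the corner along tote x, 14 to 40 mm above the underside; the point is 24 mm out (tote frame 130, 0, 29 mm). Grip it across its thickness from above; it does not swivel, so lean the gripper with the tote as it tilts.
- tote_corner (a point): Middle of the cut corner inside the tote: foot of the cut wall's inner face on the floor (tote frame -77, 0, 4 mm). The parts gather here. The floor is slippery: parts start to slide at 11 to 17 degrees of tilt and all run down well at 30 to 35 degrees.
- tote_foot (a point): Middle of the lower outer edge (50 mm long, along the tote's y) below the cut wall (tote frame -81, 0, 0 mm): the tote can rest and pivot on this edge while the handle is raised.
- jar: White capped plastic jar with dark cap, a straight cylinder 40 mm in diameter and 80 mm high, 0.08 to 0.15 kg, standing in the tote near the cut corner, its underside 4 mm above the bench; origin at the centre of its underside, z up. It sticks out well above the tote's walls.
- nut1: steel hex nut, 17 mm across flats, 9 mm thick, 14 g, loose in the tote; origin at the centre of its underside
- nut2: steel hex nut, 17 mm across flats, 9 mm thick, 14 g, loose in the tote; origin at the centre of its underside
- nut3: steel hex nut, 17 mm across flats, 9 mm thick, 14 g, loose in the tote; origin at the centre of its underside
- standoff1: square brass standoff, 26 x 9 x 9 mm, 15 g, lying loose in the tote; origin at the centre of its underside, x along its length
- standoff2: square brass standoff, 26 x 9 x 9 mm, 15 g, lying loose in the tote; origin at the centre of its underside, x along its length
- breadboard: Bystander: white breadboard, 165 x 55 x 10 mm, lying on the bench to the robot's far left; origin at the centre of its underside, x along its length.
- multimeter: Bystander: black handheld multimeter, 130 x 70 x 34 mm (42 mm over its dial), lying on the bench to the robot's far right; origin at the centre of its underside, x along its length.
- screwdriver: Bystander: screwdriver about 200 mm long lying on the bench to the left; x along its length from handle to tip.
Mind the look-alikes: they are no part of the job. Leave any blue or green look-alike of the tote alone.

How it is judged:
By the outcome, as a careful person would: the job done as asked, in the order asked, and still so for the second after the job is handed in, while the arm keeps its last pose, push and grip.
It also fails if it takes over 61 s, if anything falls off the work surface, if the arm or the gripper's body presses on something with over 40 N, if the wrist force passes 120 N, or if a joint passes its speed limit or range.

### The arm

A 6-joint arm with a two-finger parallel gripper is mounted at the origin on the work surface. World frame = base frame: x ahead of the robot, y to its left, z up, the work surface at z = 0. Lengths are in m, angles in degrees, forces in N, time in s.
With the tool pointing down it reaches from about 0.4 to 0.825 m from the base axis. Payload 7 kg.
Tool frame: the origin (TCP) lies midway between the tips of the shut fingers; the grasp point (between the pads) lies 19 mm behind it; z points along the fingers, x is the direction in which the jaws open and shut, and the axes are right-handed (so a half turn about z gives the same grasp; the last joint's range is limited). The gripper opens to 88 mm and grips with 3 to 60 N. Pads are 19 mm wide; open, the fingers measure 130 mm over their backs; the gripper's body (78 mm by 193 mm) begins 47 mm behind the grasp point.
Start: joints at [86.809, 20.546, 0.682, 0, -70.136, -16.507], TCP at [0.228, 0.635, 0.227] pointing down, gripper open.
Joint ranges: [-176.03, 176.03], [-82.01, 121.73], [-58.28, 71.71], [-173.87, 95.51], [-174.79, -0.11], [-173.66, 173.66]. Speed limits (degrees/s): [136.94, 136.94, 172.46, 180, 180, 180].

### API

Orientations are given as [roll, pitch, yaw] about the fixed x, y, z axes, in that order (R = Rz(yaw) Ry(pitch) Rx(roll)).
In Python, from plant import * gives the robot as it stands. The module is installed in compiled form; this text tells all that it offers.
- The arm moves only by the shell command python3 -m pendant 'ROWS' [OPENING]. ROWS is JSON, a list that holds one entry, the list of rows, each a list of 6 numbers: the shift along the world's x, y, z in mm, then the turn, a rotation vector about the world's x, y, z in degrees. A call has 1 to 10 rows; each row is the pose to reach, as a shift and turn from the pose commanded when the call began; what a row does not reach only later rows make up. A row lasts 1/8 s, in which the tool goes at most 62.5 mm and 10.7 degrees, less where a joint would pass 70% of its speed; a pose out of reach is approached as far as the arm can. A call with a gripper value outside its range is refused whole. OPENING is the closure, from -1 (fully open) to 1 (shut), set as the call begins (- or left out, the last holds). The fingers move at their own pace and stop on an object; the grip force is fixed at half the most. Time passes only in rows, so rows that repeat a pose let the fingers close. It gives the time, the measured TCP pose, the force and the opening at its end, in the units of the state.
- get_obs(): the state, without advancing time (a new reading comes with each control period).
- snapshot(name): name is "side" or "top"; returns a dict with "pixels" (480x640x3 uint8, red, green, blue), "depth" (480x640 float32, m along the optical axis (not along the pixel's ray), 0 where there is no reading), "fx", "fy", "cx", "cy" (pixels), "dist" ([k1, k2, p1, p2, k3] as OpenCV has them; the pictures are not rectified), "pose" (4x4, takes a point from camera to world coordinates). Camera axes: x right, y down, z forward; pixel columns grow to the right and rows downward; lengths in m; the calibration is good to about 2 mm. A picture is of the moment at which its call begins.
- close_job(): hands the job in, once; it reports no verdict.
The state is a dict: "clock": time; "joint_pos": joint angles; "qvel": joint speeds; "tau": joint torques, N m; "tool_pos": TCP position; "orientation": TCP orientation; "force": force on the tool from outside, world axes, zero at the start; "moment": the same for the moment, N m; "opening": finger opening in m.
Only numpy, scipy, OpenCV 4.12 (cv2) and the standard library are available. Lean on these libraries where they do the work, as an engineer would, in place of code of your own. Each camera call takes 0.05 s, during which the arm holds its last target. There are 200 camera calls.

## Working session

There is one attempt and no reset: what is moved stays moved. The work goes in short steps, Python scripts to look and compute and a shell command to move; the robot and the scene stay as the last step left them, time stands still between calls to the robot, and variables do not carry over. Pictures are saved under pics/ and viewed, about 8 in all and at most 12, crops included, and the job is handed in when it is done.

```bash
mkdir -p pics; cat > h.py <<'E'
from plant import *
import numpy as np, cv2
def snap(n,f=None):
    s=snapshot(n)
    if f: cv2.imwrite('pics/'+f,s['pixels'][:,:,::-1])
    return s
def cloud(s):
    K=np.array([[s['fx'],0,s['cx']],[0,s['fy'],s['cy']],[0,0,1]]);v,u=np.mgrid[:480,:640]
    p=cv2.undistortPoints(np.stack([u,v],-1).reshape(-1,1,2).astype(np.float32),K,np.array(s['dist'],float)).reshape(480,640,2)
    d=s['depth'];P=np.dstack([p*d[...,None],d]);T=np.array(s['pose'])
    W=P@T[:3,:3].T+T[:3,3];W[d<=0]=np.nan
    return W
E
python3 - <<'E'
from h import *
for n in('top','side'):
    s=snap(n,n+'1.png');np.save(n+'.npy',cloud(s));print(np.round(s['pose'],2))
print(get_obs())
E
```

```text
[[-0.01 -0.98  0.21  0.16]
 [-1.    0.01 -0.01 -0.05]
 [ 0.   -0.21 -0.98  1.65]
 [ 0.    0.    0.    1.  ]]
[[ 0.96 -0.17  0.2   0.18]
 [-0.26 -0.66  0.7  -1.09]
 [ 0.01 -0.73 -0.68  1.05]
 [ 0.    0.    0.    1.  ]]
{'clock': 0.1, 'joint_pos': array([ 8.68081984e+01,  2.05871324e+01,  6.39423556e-01, -1.74436096e-02,
       -7.01386373e+01, -1.65085534e+01]), 'qvel': array([-0.04463865, -0.1201452 ,  0.16946303,  0.08263619, -0.06905212,
        0.09349692]), 'tau': array([-8.90136071e-04, -5.84163487e+01,  2.93753618e+01,  7.01555997e+00,
        1.01992569e-02, -4.20045149e-05]), 'tool_pos': array([0.22740386, 0.63506146, 0.22572261]), 'orientation': array([-1.79991185e+02, -8.74469339e-02, -1.09706300e+02]), 'force': array([ 0.0682981 ,  0.23082173, -0.16880438]), 'moment': array([ 0.05263123, -0.0021702 , -0.01673806]), 'opening': 0.08748190719960955}
```

View pics/top1.png

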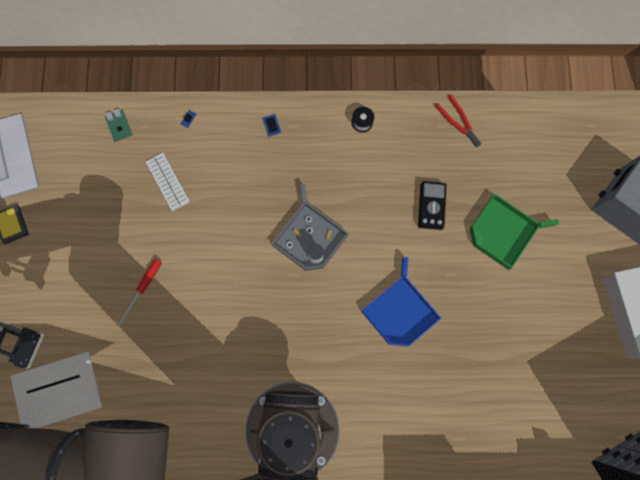

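View pics/side1.png

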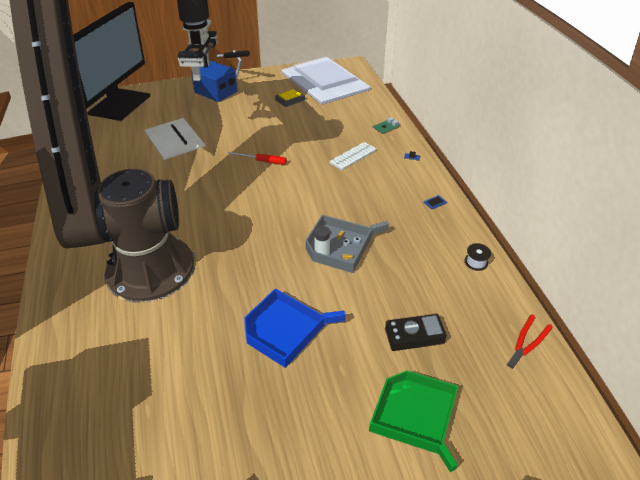

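The top view shows the grey tote around pixel (309,237) with its handle tip at (303,185) and the jar's cap at about (312,245). The blue tote is at (400,310), the green one at (505,230). The side view shows the same, with the jar at (322,240).

```bash
cat >> h.py <<'E'
from scipy.optimize import minimize
def outline():
    # outer plan of tote (diagonal frame), m
    a=.106; c=.081
    return np.array([[a,0],[0,a],[-c,.025],[-c,-.025],[0,-a]])
def fit_tote(Ps,x0):
    """Ps: rim points (z .028-.040) ; fit so that they lie on walls/handle centre lines"""
    o=outline()
    seg=[(o[i],o[(i+1)%5]) for i in range(5)]
    mid=lambda p:p*(1-.0028/.106)
    seg=[(mid(A),mid(B)) for A,B in seg]+[(np.array([.106,0]),np.array([.15,0]))]
    def cost(x):
        c,s=np.cos(x[2]),np.sin(x[2]);q=(Ps-x[:2])@np.array([[c,-s],[s,c]])
        D=[]
        for A,B in seg:
            t=np.clip(((q-A)@(B-A))/((B-A)@(B-A)),0,1)
            D.append(np.linalg.norm(q-A-t[:,None]*(B-A),axis=1))
        d=np.min(D,0);return np.mean(np.minimum(d,.012)**2)
    best=min((minimize(cost,np.array(x0)+[0,0,k],method='Nelder-Mead',options=dict(xatol=1e-5,fatol=1e-10,maxiter=2000)) for k in(-.3,0,.3)),key=lambda r:r.fun)
    return best.x,best.fun**.5
E
python3 - <<'E'
from h import *
allr=[]
for n,(r0,r1,c0,c1) in dict(top=(175,275,262,355),side=(205,280,295,395)).items():
    W=np.load(n+'.npy')[r0:r1,c0:c1].reshape(-1,3)
    j=W[W[:,2]>.06];t=j[j[:,2]>.079]
    print(n,'jar',len(j),np.nanmedian(t,0),t.min(0),t.max(0))
    R=W[(W[:,2]>.028)&(W[:,2]<.044)]
    if n=='top': c=np.median(R[:,:2],0)
    R=R[np.linalg.norm(R[:,:2]-t[:,:2].mean(0),axis=1)>.03]
    allr.append(R[:,:2]);print(n,len(R),fit_tote(R[:,:2],[c[0],c[1],0.]))
x,f=fit_tote(np.vstack(allr),[c[0],c[1],0.]);print(x,np.degrees(x[2]),f)
a=x[2];h=x[:2]+.13*np.array([np.cos(a),np.sin(a)]);print('handle',h)
# pointwise colors for others
for n,u,v in(('top',167,180),('top',432,205),('top',150,270),('top',303,187),('top',315,268)):print(u,v,np.load(n+'.npy')[v,u])
E
```

```text
top jar 202 [ 0.45679308 -0.06664899  0.08399962] [ 0.4375835  -0.08506547  0.0791864 ] [ 0.47672063 -0.04833297  0.09392398]
top 427 (array([ 0.50232476, -0.05119971,  0.13582933]), np.float64(0.0022683523557114733))
side jar 220 [ 0.45686733 -0.07030005  0.08405449] [ 0.43754219 -0.08880236  0.07910095] [ 0.47638084 -0.04754347  0.09054605]
side 526 (array([ 0.50276134, -0.05209976,  0.12839276]), np.float64(0.002955822014411408))
[ 0.50250489 -0.05169048  0.13142746] 7.5302389019016776 0.0027221605949854406
handle [ 0.63138375 -0.03465405]
167 180 [0.67729922 0.34898442 0.00878284]
432 205 [ 0.59175939 -0.3845901   0.0422655 ]
150 270 [0.41966066 0.37992224 0.02529823]
303 187 [ 0.64623824 -0.03282109  0.03694777]
315 268 [ 0.42265007 -0.0642644   0.0249055 ]
```

```bash
python3 -m pendant '[[[15,-45,0,0,0,2],[35,-105,0,0,0,6],[55,-165,0,0,0,10],[75,-225,0,0,0,14],[95,-285,0,0,0,18],[115,-345,0,0,0,22],[135,-405,0,0,0,27],[155,-465,0,0,0,27],[175,-525,0,0,0,27],[195,-580,0,0,0,27]]]' -1 && python3 -m pendant '[[[20,-50,0,0,0,0],[30,-90,0,0,0,0],[35,-115,0,0,0,0],[35,-123,-20,0,0,0],[35,-123,-20,0,0,0]]]'
```

```text
clock: 1.35
tool_pos: [0.4219, 0.0554, 0.2268]
orientation: [-180.0, 0.0, -82.7]
force: [1.5, -0.2, 0.1]
opening: 0.088
clock: 1.98
tool_pos: [0.4556, -0.0664, 0.2052]
orientation: [179.8, -0.0, -82.8]
force: [-1.0, 0.6, 1.0]
opening: 0.0876
```

```bash
python3 -m pendant '[[[1,-2,-30,0,0,0],[1,-2,-70,0,0,0],[1,-2,-110,0,0,0],[1,-2,-140,0,0,0],[1,-2,-155,0,0,0],[1,-2,-162,0,0,0],[1,-2,-162,0,0,0]]]' && python3 -m pendant '[[[0,0,0,0,0,0],[0,0,0,0,0,0],[0,0,0,0,0,0],[0,0,0,0,0,0],[0,0,0,0,0,0],[0,0,0,0,0,0],[0,0,0,0,0,0],[0,0,0,0,0,0]]]' 1
```

```text
clock: 2.85
tool_pos: [0.4581, -0.0673, 0.0448]
orientation: [180.0, -0.0, -82.7]
force: [0.1, 0.3, 0.5]
opening: 0.0876
clock: 3.85
tool_pos: [0.4579, -0.0677, 0.0446]
orientation: [-180.0, -0.0, -82.7]
force: [-1.3, 0.5, 1.8]
opening: 0.0396
```

```bash
python3 -m pendant '[[[0,0,8,0,0,0],[0,0,30,0,0,0],[0,0,60,0,0,0],[0,0,85,0,0,0],[5,20,95,0,0,0],[10,55,95,0,0,0],[20,95,95,0,0,0],[30,140,95,0,0,0],[40,180,95,0,0,0],[45,215,95,0,0,0]]]' && python3 -m pendant '[[[0,18,0,0,0,0],[0,23,0,0,0,0],[0,23,-25,0,0,0],[0,23,-55,0,0,0],[0,23,-80,0,0,0],[0,23,-92,0,0,0],[0,23,-97,0,0,0],[0,23,-98,0,0,0],[0,23,-98,0,0,0]]]'
python3 - <<'E'
from h import *
s=snap('side','s2.png');cv2.imwrite('pics/s2c.png',cv2.resize(s['pixels'][130:330,230:430,::-1],(600,600)))
print(get_obs()['tool_pos'],get_obs()['force'])
E
```

```text
clock: 5.1
tool_pos: [0.503, 0.1489, 0.1399]
orientation: [-180.0, 0.0, -82.7]
force: [0.9, 0.1, -1.0]
opening: 0.0393
clock: 6.22
tool_pos: [0.5033, 0.1706, 0.0423]
orientation: [-179.9, 0.0, -82.7]
force: [0.2, 0.2, -1.1]
opening: 0.0393
[0.50329247 0.17063444 0.04230242] [ 0.0936063  -0.08594647 -1.57889897]
```

View pics/s2c.png

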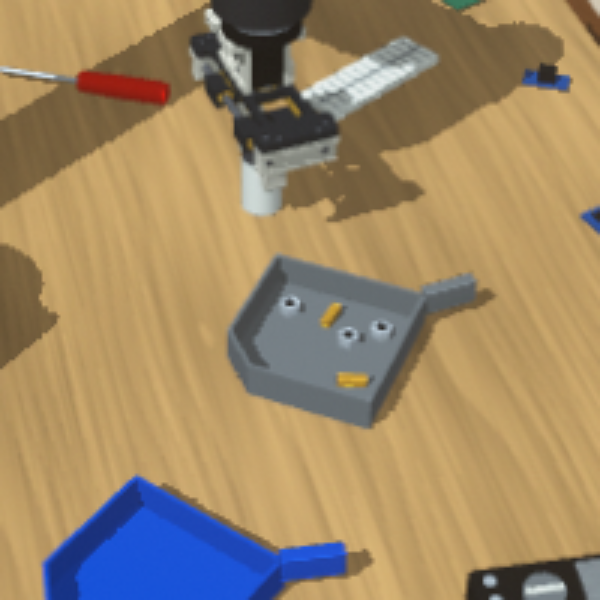

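The jar is held upright just above the bench (crop pixel (262,190)). The tote hasn't been disturbed and all five parts are in it.

```bash
python3 -m pendant '[[[0,0,-1,0,0,0],[0,0,-2,0,0,0],[0,0,-2,0,0,0]]]' && python3 -m pendant '[[[0,0,0,0,0,0],[0,0,0,0,0,0],[0,0,0,0,0,0],[0,0,0,0,0,0],[0,0,20,0,0,0],[0,0,60,0,0,0],[0,0,100,0,0,0],[0,0,130,0,0,0],[20,-30,140,0,0,0],[50,-80,140,0,0,0]]]' -1
python3 - <<'E'
from h import *
A=[]
for n,(r0,r1,c0,c1) in dict(top=(175,275,262,355),side=(205,280,295,395)).items():
    W=cloud(snap(n))[r0:r1,c0:c1].reshape(-1,3)
    A.append(W[(W[:,2]>.03)&(W[:,2]<.044)][:,:2]);print(n,fit_tote(A[-1],[.5025,-.0517,.13]))
    H=W[(W[:,2]>.036)&(W[:,2]<.044)&(W[:,0]>.615)];print('handle top',len(H),H.mean(0),H.max(0),H.min(0))
x,f=fit_tote(np.vstack(A),[.5025,-.0517,.13]);print(x,np.degrees(x[2]),x[:2]+.13*np.array([np.cos(x[2]),np.sin(x[2])]))
print(get_obs()['tool_pos'])
E
```

```text
clock: 6.65
tool_pos: [0.5032, 0.1706, 0.0406]
orientation: [-179.9, 0.0, -82.7]
force: [-2.9, 0.5, 8.5]
opening: 0.0396
clock: 7.9
tool_pos: [0.5539, 0.0909, 0.1812]
orientation: [-179.8, 0.1, -82.5]
force: [1.3, 0.7, 0.1]
opening: 0.0878
top (array([ 0.50236781, -0.05125054,  0.13613126]), np.float64(0.0023360788435038415))
handle top 46 [ 0.63585244 -0.03347311  0.039979  ] [ 0.65433635 -0.02467597  0.04391724] [ 0.61649129 -0.0410211   0.03604895]
side (array([ 0.50283375, -0.05195718,  0.13037701]), np.float64(0.0030956733414031845))
handle top 54 [ 0.63514853 -0.0336206   0.03926042] [ 0.65552744 -0.02154954  0.04383756] [ 0.61574609 -0.04252666  0.03601002]
[ 0.50259193 -0.05163072  0.13293133] 7.6164044314061385 [ 0.63144502 -0.0344005 ]
[0.55444111 0.0869239  0.17951855]
```

```bash
python3 -m pendant '[[[15,-25,0,0,0,0],[45,-70,0,0,0,0],[68,-105,-10,0,0,0],[77,-121,-30,0,0,0],[77,-121,-60,0,0,0],[77,-121,-85,0,0,0],[77,-121,-100,0,0,0],[77,-121,-100,0,0,0],[77,-121,-100,0,0,0]]]'
```

```text
clock: 9.12
tool_pos: [0.6305, -0.0303, 0.0804]
orientation: [-179.9, -0.0, -82.7]
force: [-0.2, 0.5, 0.3]
opening: 0.0877
```

```bash
python3 -m pendant '[[[1,-4,-15,0,0,0.3],[1,-4,-35,0,0,0.3],[1,-4,-55,0,0,0.3],[1,-4,-66,0,0,0.3],[1,-4,-69,0,0,0.3],[1,-4,-69,0,0,0.3]]]' && python3 -m pendant '[[[0,0,0,0,0,0],[0,0,0,0,0,0],[0,0,0,0,0,0],[0,0,0,0,0,0],[0,0,0,0,0,0],[0,0,0,0,0,0],[0,0,0,0,0,0],[0,0,0,0,0,0],[0,0,0,0,0,0],[0,0,0,0,0,0]]]' 1
python3 - <<'E'
from h import *
from scipy.spatial.transform import Rotation as R
# planned TCP displacement for tilt t about tote foot
a=np.radians(7.6);ex=np.array([np.cos(a),np.sin(a),0]);ey=np.array([-np.sin(a),np.cos(a),0])
foot=np.array([.5026,-.0516,0])-.081*ex
p=get_obs()['tool_pos'];print(p,get_obs()['orientation'],get_obs()['force'])
for t in (2,5,8,11,14,17,20,23,26,29,32,34,36):
    rv=-ey*np.radians(t);q=foot+R.from_rotvec(rv).apply(p-foot)
    print(t,np.round((q-p)*1000,1),np.round(np.degrees(rv),2))
E
```

```text
clock: 9.88
tool_pos: [0.6312, -0.0347, 0.0109]
orientation: [-180.0, -0.0, -82.4]
force: [-0.7, -0.8, 0.2]
opening: 0.0876
clock: 11.12
tool_pos: [0.6309, -0.0346, 0.0105]
orientation: [180.0, 0.0, -82.4]
force: [-0.4, 0.9, -0.2]
opening: 0.0135
[ 0.63085387 -0.0346086   0.01053063] [ 1.79999035e+02  4.06976085e-04 -8.23951215e+01] [-0.40816047  0.88067512 -0.20994023]
2 [-0.5 -0.1  7.3] [ 0.26 -1.98 -0.  ]
5 [-1.7 -0.2 18.3] [ 0.66 -4.96 -0.  ]
8 [-3.5 -0.5 29.2] [ 1.06 -7.93 -0.  ]
11 [-5.8 -0.8 39.9] [  1.45 -10.9   -0.  ]
14 [-8.7 -1.2 50.6] [  1.85 -13.88  -0.  ]
17 [-12.2  -1.6  61. ] [  2.25 -16.85  -0.  ]
20 [-16.1  -2.2  71.3] [  2.65 -19.82  -0.  ]
23 [-20.7  -2.8  81.4] [  3.04 -22.8   -0.  ]
26 [-25.7  -3.4  91.2] [  3.44 -25.77  -0.  ]
29 [-31.2  -4.2 100.7] [  3.84 -28.75  -0.  ]
32 [-37.2  -5.  109.9] [  4.23 -31.72  -0.  ]
34 [-41.5  -5.5 115.8] [  4.5 -33.7  -0. ]
36 [-46.   -6.1 121.6] [  4.76 -35.68  -0.  ]
```

```bash
python3 -m pendant '[[[-0.5,0,7.5,0.26,-2,0],[-1,0,12,0.4,-3,0],[-1.7,-0.2,18.5,0.66,-5,0],[-2.5,-0.3,23,0.8,-6.3,0],[-3.5,-0.5,29.5,1.06,-7.9,0],[-4.6,-0.6,35,1.25,-9.4,0],[-5.8,-0.8,40.5,1.45,-10.9,0],[-7.2,-1,46,1.65,-12.4,0],[-8.7,-1.2,51,1.85,-13.9,0],[-8.7,-1.2,51,1.85,-13.9,0]]]' 
python3 - <<'E'
from h import *
s=snap('side');cv2.imwrite('pics/s3c.png',cv2.resize(s['pixels'][170:320,260:430,::-1],(680,600)))
print(get_obs()['tool_pos'],get_obs()['orientation'],get_obs()['force'],get_obs()['moment'])
E
```

```text
clock: 12.38
tool_pos: [0.6217, -0.0359, 0.0621]
orientation: [-165.9, -0.0, -82.4]
force: [0.6, 0.3, -3.4]
opening: 0.0137
[ 0.62196625 -0.03584786  0.06186408] [-1.65959310e+02 -8.14345093e-03 -8.23834284e+01] [-0.29418252  0.20282944 -2.52388514] [-0.18473095  1.0886233   0.02219892]
```

View pics/s3c.png

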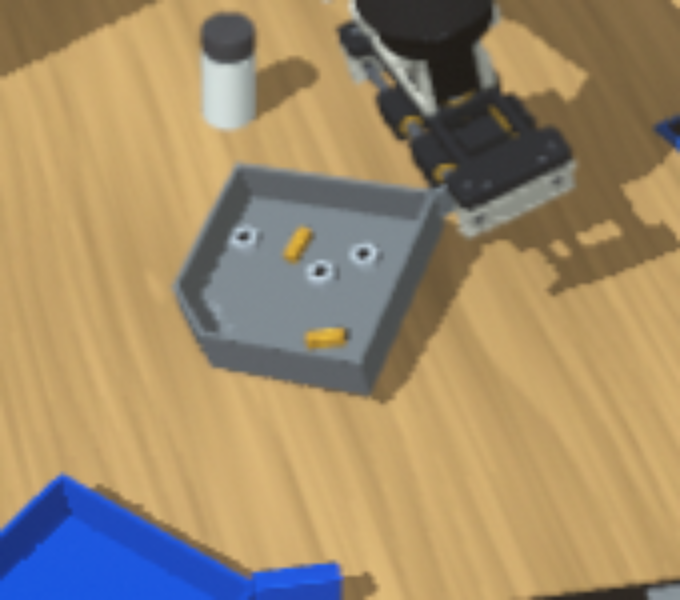

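The tote is tilted about 14° about its foot, with the jar standing free at crop (228,70). The parts haven't slid yet, so I'll continue to about 33°.

```bash
python3 -m pendant '[[[-3.5,-0.4,10.5,0.4,-3,0],[-7.4,-1,21,0.8,-5.9,0],[-12,-1.6,31,1.2,-8.9,0],[-17,-2.2,40.5,1.6,-11.9,0],[-22.5,-3,50,2,-14.9,0],[-28.5,-3.8,59,2.4,-17.8,0],[-30.6,-4,62,2.5,-18.8,0],[-30.6,-4,62,2.5,-18.8,0],[-30.6,-4,62,2.5,-18.8,0],[-30.6,-4,62,2.5,-18.8,0]]]' && python3 -m pendant '[[[0,0,0,0,0,0],[0,0,0,0,0,0],[0,0,0,0,0,0],[0,0,0,0,0,0],[0,0,0,0,0,0],[0,0,0,0,0,0],[0,0,0,0,0,0],[0,0,0,0,0,0]]]'
python3 - <<'E'
from h import *
s=snap('side');cv2.imwrite('pics/s4c.png',cv2.resize(s['pixels'][170:320,260:430,::-1],(680,600)))
print(get_obs()['tool_pos'],get_obs()['orientation'],get_obs()['force'],get_obs()['moment'])
E
```

```text
clock: 13.68
tool_pos: [0.5913, -0.0429, 0.1355]
orientation: [-148.6, 1.8, -81.4]
force: [0.4, 0.3, -2.0]
opening: 0.014
clock: 14.68
tool_pos: [0.5906, -0.0432, 0.1356]
orientation: [-148.6, 1.8, -81.4]
force: [1.3, -0.1, -2.1]
opening: 0.0136
[ 0.59059091 -0.04322123  0.13552829] [-148.60978631    1.79923743  -81.39497556] [ 1.29033531  0.14255855 -3.14183728] [-0.40778781  1.63923612  0.02777358]
```

View pics/s4c.png

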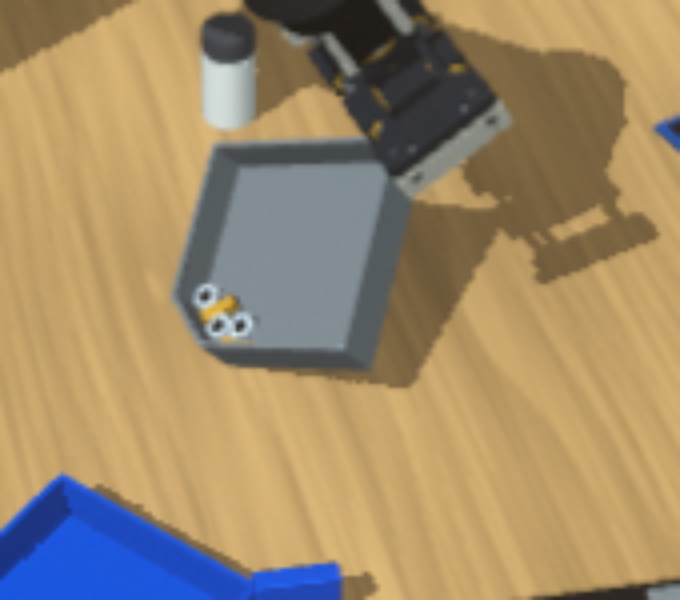

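The parts have run into the cut corner: nuts at crop (205,295), (218,325) and (240,325), with brass at (220,305) and a bit at (230,340). But the tool ended about 11 mm higher than commanded, so I'll check the joints and the tote's actual pose.

```bash
python3 - <<'E'
from h import *
s=snap('side');c=cv2.resize(s['pixels'][225:265,295:355,::-1],(780,520),interpolation=cv2.INTER_CUBIC)
cv2.imwrite('pics/s5.png',c)
W=cloud(s);o=get_obs();print(o['joint_pos'].round(1),o['tool_pos'],o['clock'])
for W in(W,cloud(snap('top'))):
    m=(W[...,0]>.38)&(W[...,0]<.60)&(abs(W[...,1]+.05)<.13)&(W[...,2]>.012)&(W[...,2]<.1)
    P=W[m]
    # floor plane RANSAC
    rng=np.random.default_rng(0);best=0
    for _ in range(800):
        a,b,c=P[rng.choice(len(P),3,False)];n=np.cross(b-a,c-a);l=np.linalg.norm(n)
        if l<1e-6: continue
        n/=l;n*=np.sign(n[2]);k=abs((P-a)@n)<.002
        if k.sum()>best and n[2]>.6:best=k.sum();N,A=n,a
    k=abs((P-A)@N)<.002;A=P[k].mean(0);_,_,v=np.linalg.svd(P[k]-A);N=v[2]*np.sign(v[2,2])
    ex=np.array([np.cos(.133),np.sin(.133),0]);foot=np.array([.5026,-.0516,0])-.081*ex
    print('tilt',np.degrees(np.arccos(N[2])),'normal',N,'n',best,'floor height above nominal foot',(A-foot)@N)
    print('lowest rim x',P[:,0].min(), 'min-x pts',P[np.argsort(P[:,0])[:3]])
E
```

```text
[ 13.4   4.  -52.5  25.7  -2.3  59.2] [ 0.59063575 -0.04320301  0.13556832] 14.775
tilt 37.334576252116925 normal [-0.59631769 -0.1104946   0.79510764] n 947 floor height above nominal foot -0.0014592748857455847
lowest rim x 0.41036718008863304 min-x pts [[ 0.41036718 -0.04654421  0.03243594]
 [ 0.41086591 -0.04389026  0.02620053]
 [ 0.41095274 -0.05534098  0.02941642]]
tilt 46.420916877790276 normal [-0.67243257 -0.26948831  0.68935513] n 110 floor height above nominal foot -0.023861695833066385
lowest rim x 0.4541761539005794 min-x pts [[0.45417615 0.0301417  0.07949931]
 [0.45589535 0.03323627 0.070305  ]
 [0.45756107 0.03558744 0.07578981]]
```

View pics/s5.png

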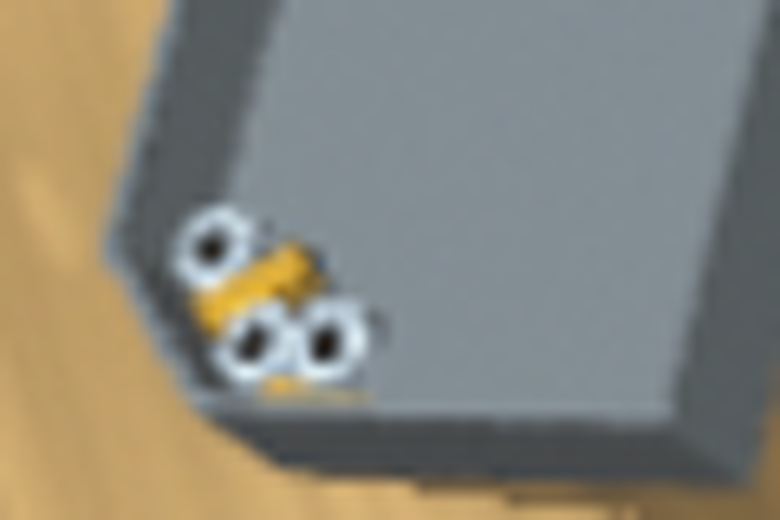

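All five parts are in the cut corner: three nuts, one standoff in full view, and the second partly hidden behind the near wall at (290,390). The wrist reached its reach limit (joint 5 at -2.3°). The tote turned a few degrees in the grip, so it's at about 37° with its foot still on the bench. Last, I'll check it's steady and that the bystanders haven't moved.

```bash
python3 - <<'E'
from h import *
a=get_obs()
for _ in range(8): s=snap('side')
s2=snap('side');t=snap('top');b=get_obs()
print('drift mm',(b['tool_pos']-a['tool_pos'])*1000,b['clock']-a['clock'],b['opening'],b['force'])
print('tote px change',np.abs(s2['pixels'][205:265,300:370].astype(int)-s['pixels'][205:265,300:370]).mean())
o=cv2.imread('pics/side1.png')[:,:,::-1].astype(int)
for n,(r0,r1,c0,c1) in dict(bread=(140,170,325,380),multi=(310,352,383,450),screw=(150,168,228,290),blue=(285,370,240,350),green=(368,470,365,462)).items():
    print(n,np.abs(s['pixels'][r0:r1,c0:c1]-o[r0:r1,c0:c1]).mean().round(1))
W=cloud(s2);m=(W[...,2]>.06)&(abs(W[...,0]-.503)<.05)&(abs(W[...,1]-.17)<.05)&(W[...,2]<.095);print('jar',W[m].mean(0),W[m].max(0))
cv2.imwrite('pics/last.png',s2['pixels'][:,:,::-1])
E
```

```text
drift mm [-0.00179761  0.00425808 -0.01481273] 0.5 0.014025331131379796 [ 1.10306064  0.84482329 -1.66161484]
tote px change 0.8233333333333334
bread 75.8
multi 6.7
screw 38.5
blue 8.3
green 7.3
jar [0.50155874 0.16176999 0.07561331] [0.5222841  0.19395094 0.08829772]
```

View pics/last.png

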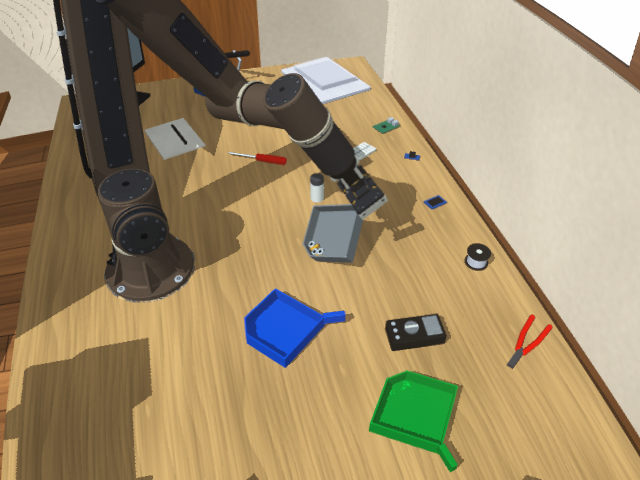

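Everything is in place: the jar stands at (317,187), the tote is tilted at (333,235) with the parts at (315,247), and the screwdriver and multimeter haven't moved. The arm partly hides the breadboard, and light and shadow changes on the screwdriver explain its pixel difference.

```bash
python3 -c "from plant import *; print(close_job())"
```

```text
the job is handed in; nothing more can be done
None
```

I handed the job in at about 15 s of the 61 s limit. The jar stands upright on the bench at about (0.50, 0.17) m, clear of the tote. The tote is held tilted by its handle, with all five parts in the cut corner.

**Last checks:**
- **Steadiness:** the tool drifted less than 0.02 mm over 0.5 s. The fingers were still on the handle (14 mm opening), and the wrist force was a few newtons.
- **Parts:** the side view shows three nuts and one standoff in the corner. The second standoff is only partly visible behind the near wall. None were seen outside the tote.
- **Bystanders:** the multimeter and the blue and green totes look unchanged, and so does the screwdriver apart from a moved shadow. The arm partly hid the breadboard, so its pixel comparison couldn't be used. The arm went nowhere near it.

**What disagreed:**
- **Tilt:** I commanded 33°, but the wrist reached its limit at about 31° of lean and about 11 mm too high. The tote turned about 6° in the grip and ended at about 37° in the side camera, with its foot apparently still on the bench.
- **Top camera:** a floor-plane fit from the top view gave 46°. I disregarded it because it rested on few points, with the arm probably in the way.

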